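# Set a screw-driven stop to a setup bar, taking up the backlash

### The job

Set the jig's sliding stop to the aluminium setup bar: turn the knob to wind the stop back, past the screw's slack, until it is 33 to 37 mm from the fence's block, and only then stand the bar upright in the middle of the gap between anvil and stop and let go of it. Then wind the stop forward with the knob, coming from this open side so that the slack is taken up, until you feel it nip the bar firmly against the fence's anvil without forcing it; let go, and leave the other things on the bench alone.

Things in the scene. Friction and masses are not known exactly. Their poses are not given: they have to be found in the camera images.
- knob_mid (a point): Centre of the jig's knob: black fluted round knob, 44 mm across, 28 mm tall (56 to 84 mm above the bench), on an upright axis on a 50 mm square gear block whose top is 42 mm above the bench (20 mm boss between). It can be grasped in any turning position. Fixed point of the jig, with the jig's axes: y along the screw from fence to knob, z up.
- fence_face (a point): Centre of the face of the fixed fence's wooden block, 21 mm above the board. Block 44 mm wide (x), 42 mm tall, 22 mm thick, dark, at the end away from the knob; y points square out of the face to stop and knob, z up. On it is locked a 40 mm square aluminium anvil plate standing 1 to 5 mm proud (how much differs and is not measured). The nipped bar stands on the board against the anvil.
- stop_face (a point): Centre of the moving stop's face that looks at the fence, 21 mm above the board: dark wooden block with aluminium face, 44 mm wide, 40 mm long, 42 mm tall, sliding along the jig's y. Same axes as the fence. The gap is its y distance from fence_face: 23 to 28 mm at the start, about 53 mm at most. It slides stiffly (15 N) and stays where it is left.
- slot_mid (a point): Middle of the 11 mm long slot in the aluminium tail of the moving stop, in which the screw's drive pin plays; moves with the stop, same axes.
- pin (a point): The screw's 8 mm steel drive pin, standing in the slot of the stop's tail; moves with the screw. When 1.5 mm from the slot's middle towards the fence (-y) it bears on the slot's end and pushes the stop forward; 1.5 mm to the other side (+y) it draws the stop back.
- bar_mid (a point): Centre of the setup bar: plain bare aluminium, 50 mm long (its x), 24 mm thick (its y), 45 mm tall (its z), 130 to 210 g, standing loose on the bench. It goes into the gap upright, thickness along the screw, length across it (either way round), held by its two ends, which then stand 3 mm proud of fence and stop at each side.
- tin: Bystander: squat amber jar with steel lid, 56 mm across, 55 mm tall. Leave alone.
- plane: Bystander: wooden hand plane, 200 mm long. Leave alone.
- offcut: Bystander: wooden offcut, 75 x 45 x 22 mm. Leave alone.
- driver: Bystander: screwdriver. Leave alone.
- gauge: Bystander: wooden marking gauge, 190 mm long. Leave alone.
- stick: Bystander: square wooden stick, 160 mm long. Leave alone.
- stop: The moving stop as a whole (its origin lies 21 mm below stop_face).
- fence: The fixed fence as a whole (its origin lies 21 mm below fence_face).
- bar: The setup bar as a whole (origin at the centre of its underside).
- knob (a joint): Knob angle, rad; grows clockwise seen from above, which drives the stop to the fence, 30 mm a turn (4.8 mm per rad). After a reversal it turns loosely through up to 3 mm (0.63 rad) of slack. Drag: 0.12 N m in the slack, 0.19 N m with the stop moving; once the stop nips the bar the torque held climbs steeply, 0.048 N m per 10 N of nip. Squeeze to 30 to 55 N; friction keeps part of it on release.
- jig: The jig: plywood board 100 mm (its x) by 290 mm (its y), top 18 mm above the bench, fixed. Origin on the bench under the screw line, 125 mm from the knob's axis. Fence, stop and knob stand in a row along its y, knob at the +y end. Low aluminium rails, 8 mm high, run beside the stop.
Mind the look-alikes: they are no part of the job. Leave any blue or orange look-alike of the bar alone.

How it is judged (in metres and radians):
On the way, in this order (a step that is already met when the one before it is completed fails the run):
1. the stop is wound back until it is at least 32 mm from the fence's block (y of stop_face in the frame of fence_face above 0.032 m and distance of bar_mid from where it was at the start of the episode below 0.02 m), for 0.2 s.
2. the bar stands in the gap on the jig's board, released, while the gap is still open (y of bar_mid in the frame of fence_face above 0.009 m and y of bar_mid in the frame of stop_face below -0.009 m and x of bar_mid in the frame of fence_face between -0.01 and 0.01 m and z of bar_mid in the frame of fence_face below 0.0045 m and angle between bar_mid's own z axis and vertical below 0.1 rad and y of stop_face in the frame of fence_face above 0.0315 m and contact force between the fingers and bar below 0.1 N), for 0.2 s.
At the end, for the whole second after the job is handed in: The bar stands upright and square (0.06 rad) on the jig's board, within 12 mm of the middle, nipped between fence and stop with over 10 N on each face; the drive pin is at least 0.7 mm to the fence side of the slot's middle (slack taken up); all at rest and released (contact force between each of stop, fence and bar above 10 N and y of pin in the frame of slot_mid below -0.0007 m and angle between the y axis of bar_mid and the y axis of fence_face, either way round below 0.06 rad and angle between bar_mid's own z axis and vertical below 0.06 rad and x of bar_mid in the frame of fence_face between -0.012 and 0.012 m and z of bar_mid in the frame of fence_face below 0.0045 m and linear speed of bar below 0.01 m/s); the robot touches nothing.
It fails at once if the bar is crushed: more than 75 N between stop and bar (contact force between stop and bar above 75 N).
It fails at once if a bystander is moved by more than 20 mm (distance of any of tin, plane, offcut, driver, gauge, stick from where it was at the start of the episode above 0.02 m).
It also fails if it takes over 72 s, if anything falls off the work surface, if the arm or the gripper's body presses on something with over 40 N, if the wrist force passes 120 N, or if a joint passes its speed limit or range.

### The arm

A 6-joint arm with a two-finger parallel gripper is mounted at the origin on the work surface. World frame = base frame: x ahead of the robot, y to its left, z up, the work surface at z = 0. Lengths are in mm, angles in rad, forces in N, time in s.
With the tool pointing down it reaches from about 400 to 925 mm from the base axis. Payload 12.5 kg.
Tool frame: the origin (TCP) lies on the centre line of the jaws, within the pads' length; the fingertips stand 14 mm ahead of it and the grasp point (between the pads) lies 5 mm behind it; z points along the fingers, y is the line along which they close (so a half turn about z gives the same grasp; the last joint's range is limited). The gripper opens to 95 mm and grips with 3 to 60 N. Pads are 20 mm wide; open, the fingers measure 119 mm over their backs; the gripper's body (75 mm by 180 mm) begins 59 mm behind the grasp point.
Start: joints at [-1.453, 0.491, 1.559, -0, 1.092, -0.106], TCP at [138.732, -609.425, 228.661] pointing down, gripper open.
Joint ranges: [-3.1, 3.1], [-0.84, 2.19], [0.05, 2.79], [-1.13, 4.28], [0.06, 2.93], [-2.69, 2.69]. Speed limits (rad/s): [2.22, 2.22, 2.79, 3.14, 3.14, 3.14].

### API

Orientations are given as a unit quaternion [x, y, z, w].
In Python, from workcell import get_state, read_camera, calibration, manip, silhouettes, place_of gives the robot as it stands.
- The arm moves only by the tool drive_tool, never from a script. Its argument "steps" is text: rows parted by semicolons, each of 6 numbers parted by spaces: the shift along the tool's x, y, z in cm, then the turn, a rotation vector about the tool's x, y, z in degrees. In form: tx ty tz ax ay az; .... A call has 1 to 10 rows; each row shifts and turns the commanded pose from where the row before left it, along the tool's axes as they then stand; what a row does not reach is not made up. A row lasts 1/8 s, in which the tool goes at most 62.5 mm and 10.7 degrees, less where a joint would pass 70% of its speed; a pose out of reach is approached as far as the arm can. A call with a gripper value outside its range is refused whole. "fingers" is the opening, from 0 (shut) to 1 (fully open), set as the call begins (left out, the last holds). The fingers move at their own pace and stop on an object; "squeeze" is the grip in N (left out, the last holds). Time passes only in rows, so rows that do not move let the fingers close. It gives the time, the measured TCP pose, the force, the opening and the grip force at its end, in the units of the state.
- get_state(): the state, without advancing time (a new reading comes with each control period).
- read_camera(name): name is "scene" or "top" or "wrist"; returns (picture, depth): 400x640x3 uint8, red, green, blue; 400x640 float32, mm along the optical axis (not along the pixel's ray), 0 where there is no reading.
- calibration(name): a dict with "fx", "fy", "cx", "cy" (pixels), "k1" (the pictures are not rectified: a ray, as slopes to the right and down, at radius r is drawn at 1 + k1 r^2 times it, then the intrinsics apply), "view" (4x4, takes a point from world to camera coordinates). Camera axes: x right, y down, z forward; pixel columns grow to the right and rows downward; lengths in mm; the calibration is good to about 2 mm. A picture is of the moment at which its call begins: read the wrist's pose just before it. calibration takes no time and is no camera call; for the wrist camera it gives the pose at the moment of the call.
- manip.close_job(): hands the job in; it is judged then, once.
Trained networks look in the newest picture that a camera, given by its name, has taken for a name from the list of things; names that differ only in an ending like _2 or _b are one class to them, and where a whole thing is asked for, a point or a joint stands for the part that bears it (a point fixed in the world has none). Each returns a list of dicts, best first, with "score" (0 to 1); they miss things now and then, are a little off and sometimes report something else, mostly with a low value. They report only what shows in the picture. A call takes as long as a camera call. They do not tell look-alikes from the thing itself.
- silhouettes(camera, query): "mask" (400x640 bool, what is visible of it) and "rect" ([left, top, right, bottom] in pixels, round what is visible of it).
- place_of(camera, query): "location" ([row, column] in pixels: a listed point, or the origin of a listed thing).
The state is a dict: "time_s": time; "q": joint angles; "qd": joint speeds; "joint_efforts": joint torques, N m; "tcp_pos": TCP position; "eef_rot": TCP orientation; "contact_force": force on the tool from outside, world axes, zero at the start; "moment": the same for the moment, N m; "grip_width": finger opening in mm; "grip_force": force on a finger pad.
Only numpy, scipy, OpenCV 4.12 (cv2) and the standard library are available. Lean on these libraries where they do the work, as an engineer would, in place of code of your own. Each camera call takes 0.05 s, during which the arm holds its last target. There are 200 camera calls.

## Working session

There is one attempt and no reset: what is moved stays moved. The work goes in short steps, Python scripts to look and compute and a tool call to move; the robot and the scene stay as the last step left them, time stands still between calls to the robot, and variables do not carry over. Pictures are saved under pics/ and viewed, at most 10 in all, crops included, and the job is handed in when it is done.

Besides the shell and the picture viewer there is one more tool, called after "Emit:" by a JSON object that holds its "op" and its "data". drive_tool: Moves the arm, as the interface text tells. Its arguments: {"type":"object","properties":{"steps":{"type":"string"},"fingers":{"type":"number"},"squeeze":{"type":"number"}},"required":["steps"]}

```bash
mkdir -p pics; ls; cat > h.py <<'E'
import numpy as np, cv2
from workcell import get_state, read_camera, calibration, manip, silhouettes, place_of
def ray(c,px):
    # px [row,col] -> slopes
    x=(px[1]-c['cx'])/c['fx'];y=(px[0]-c['cy'])/c['fy'];u,v=x,y
    for _ in range(20):
        s=1+c['k1']*(u*u+v*v);u,v=x/s,y/s
    return np.array([u,v,1.])
def at_z(c,px,z):
    V=np.array(c['view']);R=V[:3,:3];o=-R.T@V[:3,3];d=R.T@ray(c,px)
    return o+d*(z-o[2])/d[2]
def at_d(c,px,d):
    V=np.array(c['view']);R=V[:3,:3];return R.T@(ray(c,px)*d-V[:3,3])
def proj(c,P):
    V=np.array(c['view']);p=V[:3,:3]@np.array(P)+V[:3,3];u,v=p[:2]/p[2];s=1+c['k1']*(u*u+v*v)
    return c['cy']+c['fy']*v*s, c['cx']+c['fx']*u*s
E
python3 - <<'E'
from h import *
np.set_printoptions(precision=1,suppress=True)
for cam in ["top","scene"]:
    im,d=read_camera(cam);c=calibration(cam);cv2.imwrite(f'pics/{cam}0.png',im[:,:,::-1])
    np.savez(f'{cam}0.npz',im=im,d=d)
    for q,z in [("knob_mid",70),("fence_face",39),("stop_face",39),("slot_mid",40),("pin",40),("bar_mid",22.5),("tin",0),("jig",0),("plane",0),("offcut",0),("driver",0),("gauge",0),("stick",0)]:
        for r in place_of(cam,q)[:3]:
            print(cam,q,round(r['score'],2),np.array(r['location']),at_z(c,r['location'],z))
E
```

```text
pics
top knob_mid 0.75 [183.5 210.8] [604.6 218.7  70. ]
top knob_mid 0.25 [202.5 265. ] [557.4  88.4  70. ]
top fence_face 0.74 [204.4 281.7] [556.2  49.6  39. ]
top stop_face 0.86 [204.  269.3] [557.5  80.   39. ]
top slot_mid 0.69 [193.5 246.9] [583.9 135.   40. ]
top bar_mid 0.74 [249.5 437.3] [ 442.7 -332.1   22.5]
top bar_mid 0.72 [279.1 410.5] [ 371.4 -263.3   22.5]
top bar_mid 0.67 [232.3 370.3] [ 486.7 -168.2   22.5]
top tin 0.64 [206.2 467.6] [ 551.8 -419.9    0. ]
top tin 0.61 [189.5 408.5] [ 596.  -271.5    0. ]
top jig 0.77 [202.9 264.3] [565.2  95.    0. ]
top jig 0.74 [238.1 400.1] [ 472.8 -245.7    0. ]
top jig 0.71 [202.3 279.4] [566.3  56.9   0. ]
top plane 0.78 [130.9 247.4] [752.6 138.6   0. ]
top plane 0.64 [206.1 280.6] [556.6  53.9   0. ]
top offcut 0.62 [257.3 184.3] [430.5 294.4   0. ]
top offcut 0.26 [204.1 264.9] [562.1  93.5   0. ]
top driver 0.94 [130.2 370.2] [ 751.7 -178.3    0. ]
top gauge 0.91 [197.5 148.3] [581.8 388.5   0. ]
top gauge 0.62 [242.4 402. ] [ 462.  -250.1    0. ]
top gauge 0.43 [193.7 246.9] [589.1 139.1  -0. ]
top stick 0.58 [208.6 461
[... 450 characters left out ...]
 -182.    22.5]
scene bar_mid 0.52 [149.1 284.7] [ 433.  -325.    22.5]
scene bar_mid 0.49 [163.3 292.7] [ 462.5 -247.    22.5]
scene tin 0.92 [182.5 248. ] [ 601.8 -283.9    0. ]
scene jig 0.62 [242.6 346.5] [557.1  87.8   0. ]
scene plane 0.65 [297.3 295.1] [759.7 136.1   0. ]
scene plane 0.53 [162.4 288. ] [ 451.2 -286.7    0. ]
scene offcut 0.86 [257.6 446.7] [412.  285.9  -0. ]
scene offcut 0.48 [259.8 375. ] [546.2 175.4   0. ]
scene driver 0.83 [224.1 226.8] [ 745.1 -170.6    0. ]
scene driver 0.19 [226.7 335.3] [538.7  26.3   0. ]
scene gauge 0.84 [319.9 434. ] [577.9 378.    0. ]
scene stick 0.71 [155.3 240.2] [ 540.2 -420.1    0. ]
scene stick 0.35 [259.5 448.4] [414.  292.5   0. ]
```

View pics/top0.png

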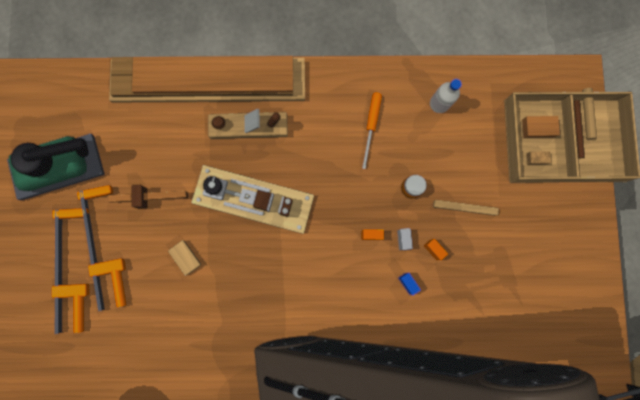

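```bash
python3 - <<'E'
from h import *
np.set_printoptions(precision=1,suppress=True)
c=calibration("top");f=np.load('top0.npz');im=f['im'];d=f['d']
V=np.array(c['view']);print(V)
# bars: top surface points with z 38..52 in region, and color
vv,uu=np.mgrid[170:320,320:520]
P=[];C=[]
for v,u in zip(vv.ravel(),uu.ravel()):
    if d[v,u]>0:
        p=at_d(c,(v,u),d[v,u])
        if p[2]>35 and p[2]<55: P.append([*p,v,u]);C.append(im[v,u])
P=np.array(P);C=np.array(C)
m=np.zeros((400,640),np.uint8);m[P[:,3].astype(int),P[:,4].astype(int)]=1
n,l,s,cen=cv2.connectedComponentsWithStats(m)
for i in range(1,n):
    if s[i,4]<15: continue
    k=l[P[:,3].astype(int),P[:,4].astype(int)]==i
    r=cv2.minAreaRect(P[k,:2].astype(np.float32))
    print(s[i],cen[i],P[k,:3].mean(0),C[k].mean(0),r)
E
```

```text
[[  -0.    -1.     0.     0.2]
 [  -1.     0.    -0.1  573.9]
 [   0.1   -0.    -1.  1230.1]
 [   0.     0.     0.     1. ]]
[514 170   6  11  36] [515.6 174.9] [ 623.2 -528.6   44.6] [96.2 77.1 50.2] ((622.9183959960938, -528.9182739257812), (27.57130241394043, 7.517255783081055), 11.571450233459473)
[412 179  13  16  56] [417.9 186.3] [ 595.7 -283.5   53.3] [160.3 162.2 157.4] ((595.8532104492188, -285.4327087402344), (34.25175857543945, 22.47953987121582), 43.303466796875)
[405 181  14  15  49] [409.1 189.2] [ 589.4 -262.6   49. ] [127.3 122.7 116.2] ((588.7771606445312, -264.644287109375), (44.823421478271484, 15.544954299926758), 35.16897964477539)
[400 229  13  21 222] [406. 239.] [ 468.1 -251.2   45. ] [148.8 148.2 149. ] ((468.1571350097656, -251.57095336914062), (49.333377838134766, 25.45004653930664), 1.859736680984497)
[363 230  21  10 210] [373.  234.5] [ 479.8 -171.5   45.3] [189.   92.8  10.1] ((479.70843505859375, -171.70663452148438), (49.40830612182617, 22.508846282958984), 89.57762908935547)
[427 239  22  21 218] [437.2 249.2] [ 442.7 -326.1   44.7] [185.4  90.2  10.2] ((442.50408935546875, -326.8333740234375), (48.368553161621094, 24.364437103271484), 42.86958312988281)
[401 272  20  23 227] [410.6 283.1] [ 362.4 -258.3   45.1] [ 34.8  76.7 159.1] ((362.645751953125, -258.77337646484375), (49.61749267578125, 24.425567626953125), 32.01082229614258)
```

The top view shows the grey bar at (406,239) between the orange look-alikes at (373,234) and (437,249), with the blue one at (410,283). The jig runs from its knob at (211,184) to the fence at about (287,206).

```bash
cat >> h.py <<'E'
from scipy.spatial.transform import Rotation as Ro
def plan(pos,yaw=None):
    """shift in tool axes (cm) to world pos, then turn about tool z (deg) to yaw of tool x"""
    s=get_state();R=Ro.from_quat(s['eef_rot']).as_matrix();d=np.array(pos)-s['tcp_pos']
    y0=np.degrees(np.arctan2(R[1,0],R[0,0]))
    print('t',round(s['time_s'],2),'tcp',np.round(s['tcp_pos'],1),'yaw',round(y0,2),'tilt',np.round(R[:,2],3),'q',np.round(s['q'],3),'F',np.round(s['contact_force'],1),'grip',s['grip_width'],s['grip_force'])
    print('shift cm',np.round(R.T@d/10,3), '' if yaw is None else 'turn z deg %.2f'%-((yaw-y0+180)%360-180))
E
python3 - <<'E'
from h import *
plan((450,-350,300),-90)
plan((540,100,300),-90)
c=calibration("wrist");V=np.array(c['view']);s=get_state();R=Ro.from_quat(s['eef_rot']).as_matrix()
print(np.round(R.T@(-V[:3,:3].T@V[:3,3]-s['tcp_pos'])),np.round(V[:3,:3]@R,2),c['fx'])
E
```

```text
t 1.4 tcp [ 138.8 -609.4  228.7] yaw 12.83 tilt [ 0. -0. -1.] q [-1.453  0.491  1.559  0.     1.092 -0.106] F [0.  0.1 0.1] grip 94.89681766074705 0.0
shift cm [ 36.106 -18.384  -7.136] turn z deg 102.83
t 1.4 tcp [ 138.8 -609.4  228.7] yaw 12.83 tilt [ 0. -0. -1.] q [-1.453  0.491  1.559  0.     1.092 -0.106] F [0.  0.1 0.1] grip 94.89681766074705 0.0
shift cm [ 54.871 -60.263  -7.139] turn z deg 102.83
[  67.   -1. -155.] [[-0.    1.   -0.  ]
 [-0.97 -0.   -0.24]
 [-0.24  0.    0.97]] 280.61703062470707
```

Emit:
{"op": "drive_tool", "data": {"steps": "5.2 -2.6 -1 0 0 0;5.2 -2.6 -1 0 0 0;5.2 -2.6 -1 0 0 0;5.2 -2.6 -1 0 0 0;5.2 -2.6 -1 0 0 0;5.2 -2.6 -1 0 0 0;5.2 -2.6 -1 0 0 0"}}

```text
time_s: 2.28
tcp_pos: [454.6, -349.8, 299.2]
eef_rot: [0.994, 0.112, 0.0, 0.0]
contact_force: [1.2, -1.2, 0.4]
grip_width: 95.1
grip_force: 0.0
```

```bash
python3 - <<'E'
from h import *
plan((520,120,300),12.8)
E
```

```text
t 2.27 tcp [ 454.6 -349.8  299.2] yaw 12.82 tilt [ 0. -0. -1.] q [-0.771  0.353  1.592 -0.     1.196  0.576] F [ 1.2 -1.2  0.4] grip 95.1128011727532 0.0
shift cm [ 16.802 -44.356  -0.1  ] turn z deg 0.02
```

Emit:
{"op": "drive_tool", "data": {"steps": "2 -5.4 0 0 0 0;2.1 -5.6 0 0 0 0;2.1 -5.6 0 0 0 0;2.1 -5.6 0 0 0 0;2.1 -5.6 0 0 0 0;2.1 -5.5 0 0 0 0;2.1 -5.5 0 0 0 0;2.1 -5.5 0 0 0 0"}}

```text
time_s: 3.28
tcp_pos: [517.8, 119.8, 298.9]
eef_rot: [0.994, 0.112, 0.0, 0.0]
contact_force: [0.5, 0.4, 0.4]
grip_width: 95.1
grip_force: 0.0
```

```bash
cat >> h.py <<'E'
def look(name,qs,save=True):
    im,d=read_camera("wrist");c=calibration("wrist")
    if save: cv2.imwrite(f'pics/{name}.png',im[:,:,::-1])
    np.savez(f'{name}.npz',im=im,d=d,c=np.array(c,dtype=object))
    out={}
    for q,z in qs:
        for r in place_of("wrist",q)[:2]:
            p=at_z(c,r['location'],z);out.setdefault(q,p)
            print(q,round(r['score'],2),np.round(r['location'],1),np.round(p,1))
    return im,d,c,out
E
python3 - <<'E'
from h import *
plan((520,120,300),12.8)
im,d,c,o=look('w1',[("knob_mid",70),("fence_face",39),("stop_face",39),("slot_mid",40),("pin",40),("jig",0)])
# height map components
vv,uu=np.mgrid[0:400,0:640]
P=np.array([at_d(c,(v,u),d[v,u]) if d[v,u]>0 else (0,0,-99) for v,u in zip(vv.ravel(),uu.ravel())]).reshape(400,640,3)
np.save('w1P.npy',P)
for lo,hi in ((15,20),(57,63),(80,88)):
    m=((P[...,2]>lo)&(P[...,2]<hi)).astype(np.uint8)
    n,l,s,cen=cv2.connectedComponentsWithStats(m)
    for i in range(1,n):
        if s[i,4]>150:
            r=cv2.minAreaRect(P[l==i][:,:2].astype(np.float32))
            print(lo,s[i],np.round(P[l==i].mean(0),1),np.round(r[0],1),np.round(r[1],1),round(r[2],1))
E
```

```text
t 3.27 tcp [517.8 119.8 298.9] yaw 12.82 tilt [ 0.001 -0.    -1.   ] q [ 0.103  0.289  1.69  -0.     1.163  1.45 ] F [0.5 0.4 0.4] grip 95.13285818308276 0.0
shift cm [ 0.218  0.031 -0.113] turn z deg 0.02
knob_mid 0.78 [103.5 260.6] [596.7 219.2  70. ]
fence_face 0.97 [164.5 368.2] [548.6  54.8  39. ]
fence_face 0.17 [175.5 560.5] [ 598.5 -233.4   39. ]
stop_face 0.95 [152.3 351.3] [560.3  83.7  39. ]
stop_face 0.49 [ 92.1 158.8] [581.2 367.8  39. ]
slot_mid 0.95 [130.8 317.1] [579.  139.5  40. ]
slot_mid 0.32 [  0.  344.5] [749.  142.1  40. ]
pin 0.69 [151.4 353.8] [562.5  80.6  40. ]
pin 0.41 [132.9 312.8] [574.8 144.8  40. ]
jig 0.89 [147.9 337.2] [559.9 102.1   0. ]
15 [  0   0  76  39 292] [635.9 540.3  18.1] [626.1 554.4] [ 36.4 119.7] 36.2
15 [545   0  39  68 306] [ 789.9 -169.4   17.6] [ 789.9 -169.7] [90.4 20.1] 1.4
15 [ 43  54  50 128 540] [523.7 521.1  17.7] [512.3 502.9] [188.2  71.1] 10.0
15 [ 224   58  196  150 7728] [573.8 127.2  16.8] [572.6 129.2] [290.3 100.2] 74.2
15 [  2  93  21 109 388] [445.2 604.2  17.5] [445.8 601.3] [167.9  17.2] 5.7
15 [586 206  54  30 529] [ 551.4 -375.4   16.3] [ 551.1 -378.5] [108.8  18.6] 82.9
57 [  0   0  26  22 158] [637.7 545.1  60.3] [636.  548.2] [11.9 45.6] 45.8
57 [323 127  40  42 895] [564.9 101.   58.8] [564.5 100.8] [40.2 44. ] 74.2
57 [363 151  29  33 480] [549.6  47.   59.2] [549.5  46.7] [25.3 43.7] 75.4
80 [241  83  35  37 984] [598.6 220.4  82.8] [598.4 221. ] [43.  43.7] 0.0
```

View pics/w1.png

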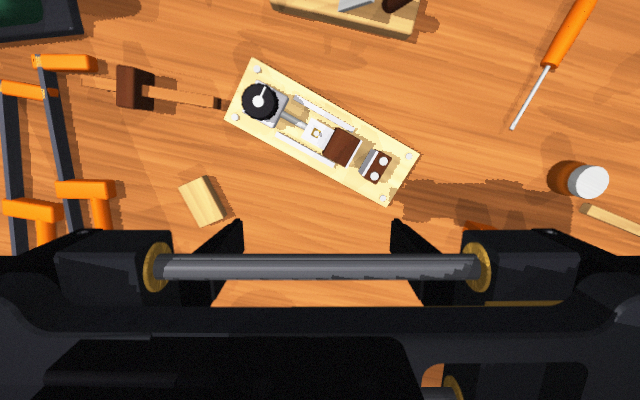

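The wrist view shows the knob at px (260,101), the slot at (317,131), the stop at (342,147) and the fence with its anvil at (376,166). Depth gives an axis yaw of 74.2°, the knob at (598.5, 220.7) and a gap of about 26.6 mm.

```bash
python3 - <<'E'
from h import *
plan((598.5,220.7,120),12.8)
P=np.load('w1P.npy');print(P[103,205:220:3].round(),P[90,135].round())
E
```

```text
t 3.62 tcp [517.7 116.8 298.6] yaw 12.75 tilt [-0. -0. -1.] q [ 0.098  0.288  1.691 -0.     1.162  1.446] F [-0.4  0.3 -0.8] grip 94.64516104319969 0.0
shift cm [10.171 -8.354 17.862] turn z deg -0.05
[[581. 305.  33.]
 [582. 301.  31.]
 [583. 296.  34.]
 [584. 295.  26.]
 [585. 294.  16.]] [577. 395.  49.]
```

Emit:
{"op": "drive_tool", "data": {"steps": "3.2 -2.7 3.2 0 0 0;3.4 -2.8 3.2 0 0 0;3.5 -2.8 3.2 0 0 0;0 0 3 0 0 0;0 0 0 0 0 0;0 0 0 0 0 0", "fingers": 0.72}}

```text
time_s: 4.38
tcp_pos: [598.4, 220.2, 174.0]
eef_rot: [0.994, 0.111, 0.001, -0.0]
contact_force: [0.3, 0.1, 0.7]
grip_width: 68.4
grip_force: 0.0
```

```bash
sed -i 's/im,d=read_camera("wrist");c=calibration("wrist")/c=calibration("wrist");im,d=read_camera("wrist")/' h.py
cat >> h.py <<'E'
def pts(d,c):
    vv,uu=np.mgrid[0:400,0:640]
    V=np.array(c['view']);x=(uu-c['cx'])/c['fx'];y=(vv-c['cy'])/c['fy'];u,v=x,y
    for _ in range(20):
        s=1+c['k1']*(u*u+v*v);u,v=x/s,y/s
    P=np.stack([u*d,v*d,d],-1)-V[:3,3]
    P=P@V[:3,:3];P[d<=0]=(0,0,-99);return P
def rects(P,bands,roi=((400,700),(-50,300)),mn=150):
    for lo,hi in bands:
        m=((P[...,2]>lo)&(P[...,2]<hi)&(P[...,0]>roi[0][0])&(P[...,0]<roi[0][1])&(P[...,1]>roi[1][0])&(P[...,1]<roi[1][1])).astype(np.uint8)
        n,l,s,cen=cv2.connectedComponentsWithStats(m)
        for i in range(1,n):
            if s[i,4]>mn:
                r=cv2.minAreaRect(P[l==i][:,:2].astype(np.float32))
                print(lo,s[i],np.round(P[l==i].mean(0),1),np.round(r[0],1),np.round(r[1],1),round(r[2],1))
E
python3 - <<'E'
from h import *
plan((598.5,220.7,65),12.8)
im,d,c,o=look('w2',[("knob_mid",70)])
P=pts(d,c);rects(P,[(15,20),(57,63),(80,88)])
plan((598.5,220.7,65),12.8)
E
```

```text
t 4.38 tcp [598.4 220.2 174. ] yaw 12.74 tilt [ 0.001  0.    -1.   ] q [ 0.249  0.563  1.586 -0.     0.991  1.598] F [0.3 0.1 0.7] grip 68.42125821656356 0.0
shift cm [ 4.0000e-03 -5.0000e-02  1.0899e+01] turn z deg -0.06
knob_mid 0.96 [200.5 323.6] [599.4 214.3  70. ]
15 [ 265  130  218  124 6759] [603.7 179.8  17. ] [579. 147.] [240.3 100.1] 74.1
15 [337 210  34  30 490] [566.7 166.7  17.1] [566.9 164.6] [44.1 20. ] 73.9
57 [409 228  16  26 211] [573.6 108.2  58.9] [575.6 109.8] [27.6 13.2] 11.6
80 [ 299  181   49   47 1713] [599.2 214.9  82.9] [598.1 214.9] [43.4 44.4] 17.9
t 4.47 tcp [598.4 220.5 174.4] yaw 12.76 tilt [ 0.002  0.001 -1.   ] q [ 0.25   0.563  1.586 -0.     0.99   1.598] F [ 0.3  0.5 -0.8] grip 68.49740905690796 0.0
shift cm [-0.016 -0.018 10.944] turn z deg -0.04
```

View pics/w2.png

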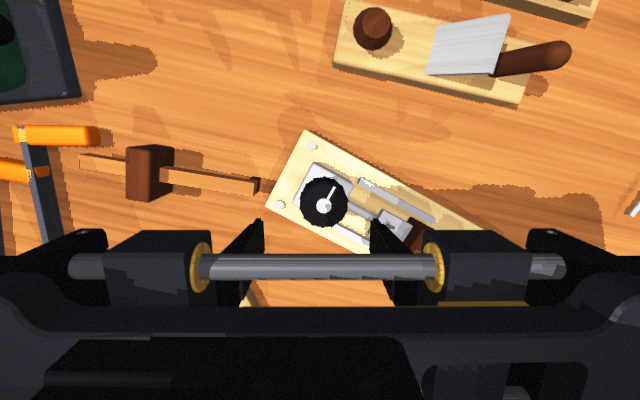

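The knob shows at px (323,203) while the jaw mid-line is at col 317, so it lies about 5 mm to the tool's +y side, at y≈215. I'll correct, go lower and re-measure.

Emit:
{"op": "drive_tool", "data": {"steps": "-0.1 0.55 2.5 0 0 0;0 0 2.5 0 0 0;0 0 0 0 0 0;0 0 0 0 0 0;0 0 0 0 0 0"}}

```text
time_s: 5.1
tcp_pos: [598.6, 215.7, 124.0]
eef_rot: [0.994, 0.112, 0.001, -0.0]
contact_force: [0.3, -0.6, 0.4]
grip_width: 68.5
grip_force: 0.0
```

```bash
python3 - <<'E'
from h import *
im,d,c,o=look('w3',[("knob_mid",70)])
P=pts(d,c);rects(P,[(15,20),(80,88)])
plan((598.5,215,65),12.8)
im,d=read_camera("top");c=calibration("top");P=pts(d,c);rects(P,[(15,20),(57,63),(80,88)],mn=60)
E
```

```text
knob_mid 0.72 [216.2 317.8] [598.7 215.6  70. ]
15 [ 251  129  227  118 7435] [612.8 192.7  16.9] [584.4 165. ] [202.9  99.8] 74.2
15 [340 224  31  30 519] [566.9 167.9  17.1] [567.  165.8] [34.2 20.3] 75.7
80 [ 289  192   61   57 2576] [599.4 215.   82.9] [598.8 214.9] [43.5 44.4] 10.0
t 5.2 tcp [598.4 215.7 123.6] yaw 12.83 tilt [ 0.001  0.    -1.   ] q [ 0.242  0.62   1.635 -0.     0.886  1.589] F [-0.4  0.4 -0.4] grip 68.64050585375632 0.0
shift cm [-0.013  0.069  5.855] turn z deg 0.03
15 [ 224  181   90   53 1110] [547.   50.9  17.9] [561.6  82.1] [205.7 100.4] 74.1
15 [227 184  18  10  63] [600.4 162.5  17.7] [602.3 165.5] [40.9 20. ] 72.5
15 [226 194  17  13  83] [571.4 171.2  18.1] [571.3 169.3] [46.7 20.2] 74.2
57 [253 190  21  21 223] [564.4  94.   60.3] [564.9  94.6] [40.  43.7] 74.2
57 [279 197  14  19 132] [549.8  40.5  60.4] [549.5  40.4] [25.6 43.2] 74.7
```

Emit:
{"op": "drive_tool", "data": {"steps": "0.02 0.07 3 0 0 0;0 0 2.8 0 0 0;0 0 0 0 0 0"}}

```text
time_s: 5.62
tcp_pos: [597.6, 214.7, 63.2]
eef_rot: [0.994, 0.112, -0.002, 0.0]
contact_force: [0.3, -0.5, 1.1]
grip_width: 68.4
grip_force: 0.0
```

Emit:
{"op": "drive_tool", "data": {"steps": "0 0 0 0 0 0;0 0 0 0 0 0;0 0 0 0 0 0;0 0 0 0 0 0;0 0 0 0 0 0", "fingers": 0, "squeeze": 30}}

```text
time_s: 6.25
tcp_pos: [599.1, 214.0, 65.6]
eef_rot: [0.994, 0.112, 0.001, 0.001]
contact_force: [0.7, -7.5, 3.9]
grip_width: 43.8
grip_force: 30.0
```

```bash
python3 - <<'E'
from h import *
plan((598.8,215,65),12.8); print(get_state()['moment'])
E
```

```text
t 6.25 tcp [599.1 214.   65.6] yaw 12.83 tilt [ 0.002 -0.001 -1.   ] q [ 0.24   0.695  1.672 -0.002  0.773  1.588] F [ 0.7 -7.5  3.9] grip 43.792019250853336 30.000540912151337
shift cm [-0.006 -0.103  0.061] turn z deg 0.03
[-1.21028876 -0.1490349   0.00429326]
```

Emit:
{"op": "drive_tool", "data": {"steps": "0 0.05 0 0 0 -10;0 0 0 0 0 -10;0 0 0 0 0 -10;0 0 0 0 0 -10;0 0 0 0 0 -10;0 0 0 0 0 -10;0 0 0 0 0 -10;0 0 0 0 0 -10;0 0 0 0 0 -10;0 0 0 0 0 -10"}}

```text
time_s: 7.5
tcp_pos: [599.0, 214.0, 65.6]
eef_rot: [0.551, 0.834, 0.0, 0.001]
contact_force: [-0.3, -2.9, 4.4]
grip_width: 43.5
grip_force: 30.0
```

```bash
python3 - <<'E'
from h import *
plan((598.8,215,65),12.8); print(get_state()['moment'])
im,d=read_camera("top");c=calibration("top");P=pts(d,c);rects(P,[(57,63)],mn=60)
E
```

```text
t 7.5 tcp [599.  214.   65.6] yaw 113.13 tilt [ 0.001 -0.    -1.   ] q [ 2.400e-01  6.950e-01  1.672e+00 -1.000e-03  7.730e-01 -1.630e-01] F [-0.3 -2.9  4.4] grip 43.49314227463474 29.998699128627777
shift cm [0.098 0.024 0.056] turn z deg 100.33
[-0.7127385  -0.03034904 -0.17111285]
57 [251 189  20  21 225] [566.2 100.4  60.2] [566.4 100.2] [40.3 43.6] 74.8
57 [279 197  14  20 115] [549.1  41.2  60.3] [549.8  40.2] [25.2 43.9] 73.1
```

Emit:
{"op": "drive_tool", "data": {"steps": "0 0 0 0 0 -10;0 0 0 0 0 -10;0 0 0 0 0 -8;0 0 0 0 0 0"}}

```text
time_s: 8.05
tcp_pos: [599.0, 214.0, 65.6]
eef_rot: [0.336, 0.942, -0.0, 0.001]
contact_force: [-0.3, -5.5, 5.7]
grip_width: 43.5
grip_force: 30.0
```

```bash
python3 - <<'E'
from h import *
plan((598.8,215,65),12.8); print(get_state()['moment'])
c=calibration("top")
for i in range(3):
    im,d=read_camera("top");P=pts(d,c);rects(P,[(57,63)],mn=60)
E
```

```text
t 8.05 tcp [599.  214.   65.6] yaw 140.77 tilt [ 0.001 -0.    -1.   ] q [ 2.400e-01  6.950e-01  1.672e+00 -1.000e-03  7.730e-01 -6.460e-01] F [-0.3 -5.5  5.7] grip 43.47829989865737 30.000157356262207
shift cm [0.074 0.065 0.058] turn z deg 127.97
[-0.74498142 -0.0318879   0.04343107]
57 [250 189  20  21 222] [567.  102.3  60.4] [567.3 102.3] [39.8 43.8] 75.5
57 [279 197  14  20 123] [549.1  41.2  60.3] [549.6  40.3] [25.3 44.1] 73.7
57 [250 189  20  22 241] [566.8 103.   60.4] [567.  102.4] [40.3 44. ] 74.2
57 [279 197  14  19 125] [549.5  41.   60.6] [549.7  40.6] [24.9 43.4] 75.4
57 [250 189  20  21 238] [567.  102.   60.4] [567.  102.2] [39.8 43.9] 75.6
57 [279 197  14  19 118] [548.7  41.4  60.5] [549.3  40.5] [25.2 43.5] 74.7
```

Emit:
{"op": "drive_tool", "data": {"steps": "0 0 0 0 0 0;0 0 0 0 0 0;0 0 0 0 0 0;0 0 -4 0 0 0;0 0 -5 0 0 0;0 0 -4 0 0 0", "fingers": 0.75}}

```text
time_s: 8.95
tcp_pos: [598.6, 214.6, 196.4]
eef_rot: [0.335, 0.942, 0.0, 0.0]
contact_force: [-0.4, -0.3, -0.1]
grip_width: 71.1
grip_force: 0.0
```

```bash
python3 - <<'E'
from h import *
plan((468,-251.5,190),90)
E
```

```text
t 8.95 tcp [598.6 214.6 196.4] yaw 140.8 tilt [ 0.001  0.    -1.   ] q [ 0.24   0.538  1.567  0.     1.036 -0.646] F [-0.4 -0.3 -0.1] grip 71.06402132504917 0.0
shift cm [-19.34  -44.375   0.624] turn z deg 50.80
```

Emit:
{"op": "drive_tool", "data": {"steps": "-2.42 -5.55 0.1 0 0 0;-2.42 -5.55 0.1 0 0 0;-2.42 -5.55 0.1 0 0 0;-2.42 -5.55 0.1 0 0 0;-2.42 -5.55 0.1 0 0 0;-2.42 -5.55 0.1 0 0 0;-2.42 -5.55 0 0 0 0;-2.4 -5.5 0 0 0 0"}}

```text
time_s: 9.95
tcp_pos: [467.6, -253.3, 188.8]
eef_rot: [0.335, 0.942, -0.0, 0.0]
contact_force: [1.1, -1.1, 0.3]
grip_width: 71.6
grip_force: 0.0
```

Emit:
{"op": "drive_tool", "data": {"steps": "0 0 0 0 0 10.2;0 0 0 0 0 10.2;0 0 0 0 0 10.2;0 0 0 0 0 10.2;0 0 0 0 0 10;0 0 0 0 0 0;0 0 0 0 0 0"}}

```text
time_s: 10.82
tcp_pos: [468.3, -251.5, 188.6]
eef_rot: [0.706, 0.709, -0.0, 0.0]
contact_force: [0.1, -0.0, 0.2]
grip_width: 71.2
grip_force: 0.0
```

```bash
python3 - <<'E'
from h import *
plan((468,-251.5,100),90)
im,d,c,o=look('w4',[("bar_mid",22.5)])
P=pts(d,c);rects(P,[(40,48)],roi=((330,600),(-400,-100)))
E
```

```text
t 10.82 tcp [ 468.3 -251.5  188.6] yaw 90.23 tilt [ 0. -0. -1.] q [-0.617  0.407  1.834 -0.     0.9   -0.621] F [ 0.1 -0.   0.2] grip 71.15683798770232 0.0
shift cm [-3.000e-03 -3.300e-02  8.863e+00] turn z deg 0.23
bar_mid 0.79 [190.9 222.3] [ 356.9 -255.9   22.5]
bar_mid 0.78 [188.6 313.6] [ 464.2 -252.7   22.5]
40 [ 317   91   24   51 1181] [ 479.3 -171.5   43.7] [ 479.6 -172.1] [23.7 49.9] 0.2
40 [195 177  49  41 972] [ 360.1 -257.9   43.9] [ 359.3 -258.6] [50.7 24.1] 32.4
40 [293 180  47  24 981] [ 467.5 -251.2   43.9] [ 467.4 -251.7] [50.  24.1] 3.6
40 [279 234  38  20 413] [ 448.8 -316.4   43.7] [ 446.  -322.4] [37.9 23.7] 39.7
```

View pics/w4.png

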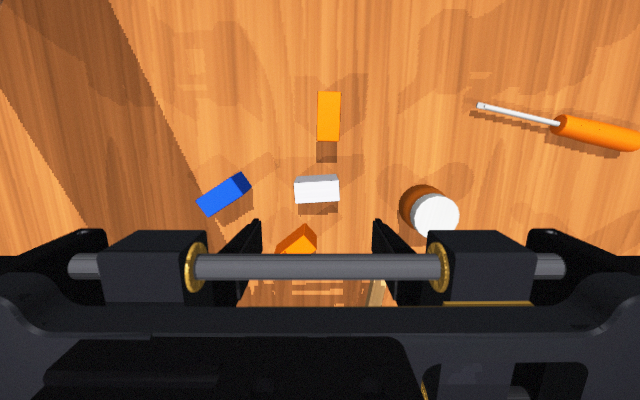

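The grey bar is at px (317,189) between the jaws, at (467.4, -251.7) with an angle of 3.6°, and its neighbours are clear of the finger paths.

Emit:
{"op": "drive_tool", "data": {"steps": "0 -0.1 3 0 0 -3.4;0 0 5 0 0 0;0 0 5 0 0 0;0 0 2.85 0 0 0;0 0 0 0 0 0"}}

```text
time_s: 11.55
tcp_pos: [466.6, -251.1, 28.6]
eef_rot: [0.685, 0.728, -0.0, -0.002]
contact_force: [0.1, 0.2, 0.5]
grip_width: 71.7
grip_force: 0.0
```

Emit:
{"op": "drive_tool", "data": {"steps": "0 0 0 0 0 0;0 0 0 0 0 0;0 0 0 0 0 0;0 0 0 0 0 0;0 0 0 0 0 0", "fingers": 0, "squeeze": 20}}

```text
time_s: 12.18
tcp_pos: [467.8, -251.8, 31.3]
eef_rot: [0.686, 0.728, 0.0, 0.001]
contact_force: [-0.9, -0.1, 7.2]
grip_width: 49.8
grip_force: 20.0
```

Emit:
{"op": "drive_tool", "data": {"steps": "0 0 -4 0 0 0;0 0 -5 0 0 0;0 0 -4 0 0 0;0 0 0 0 0 0;0 0 0 0 0 0"}}

```text
time_s: 12.8
tcp_pos: [466.9, -251.2, 159.6]
eef_rot: [0.686, 0.728, -0.0, -0.0]
contact_force: [-0.9, -0.2, -2.7]
grip_width: 49.9
grip_force: 20.0
```

```bash
python3 - <<'E'
from h import *
plan((558,70,160),74.2)
E
```

```text
t 12.8 tcp [ 466.9 -251.2  159.6] yaw 93.43 tilt [-0.001  0.    -1.   ] q [-0.618  0.444  1.868 -0.     0.831 -0.678] F [-0.9 -0.2 -2.7] grip 49.91380265441405 19.990130960941315
shift cm [31.521 11.014 -0.033] turn z deg 19.23
```

Emit:
{"op": "drive_tool", "data": {"steps": "4.5 1.6 -0.6 0 0 2.7;4.5 1.6 -0.6 0 0 2.7;4.5 1.6 -0.6 0 0 2.7;4.5 1.6 -0.6 0 0 2.7;4.5 1.6 -0.6 0 0 2.7;4.5 1.6 -0.6 0 0 2.7;0 0 0 0 0 3;0 0 0 0 0 0;0 0 0 0 0 0"}}

```text
time_s: 13.92
tcp_pos: [578.0, 11.2, 195.2]
eef_rot: [0.797, 0.604, -0.001, -0.001]
contact_force: [-0.4, -0.6, -1.3]
grip_width: 49.7
grip_force: 20.0
```

```bash
python3 - <<'E'
from h import *
plan((557.4,67.8,120),74.2)
c=calibration("wrist");im,d=read_camera("wrist");cv2.imwrite('pics/w5.png',im[:,:,::-1])
P=pts(d,c);rects(P,[(15,20),(57,63)],mn=80)
E
```

```text
t 13.93 tcp [578.   11.2 195.2] yaw 74.25 tilt [-0.002  0.    -1.   ] q [-0.095  0.461  1.714 -0.     0.968  0.18 ] F [-0.4 -0.6 -1.3] grip 49.7197472593688 19.990254342556
shift cm [ 4.889 -3.507  7.519] turn z deg 0.05
15 [  237     0    95   216 11412] [566.8  97.9  16.9] [565.   98.1] [237.1 100.3] 74.1
57 [ 259   89   45   42 1798] [566.8 103.2  58.8] [566.3 103. ] [39.4 43.5] 74.0
57 [263 162  42  24 861] [549.5  41.5  59.1] [549.   41.1] [24.7 43.7] 74.2
```

View pics/w5.png

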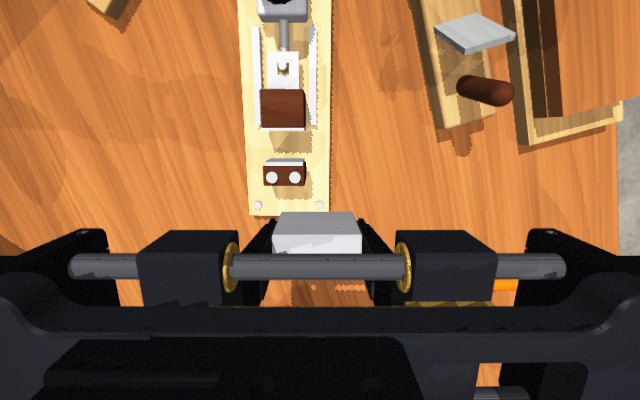

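Emit:
{"op": "drive_tool", "data": {"steps": "1.6 -1.15 2 0 0 0;1.6 -1.2 2 0 0 0;1.7 -1.2 2 0 0 0;0 0 2 0 0 0;0 0 0 0 0 0;0 0 0 0 0 0"}}

```text
time_s: 14.72
tcp_pos: [558.0, 67.9, 116.7]
eef_rot: [0.798, 0.603, 0.0, 0.0]
contact_force: [0.4, -0.0, -2.1]
grip_width: 49.8
grip_force: 20.0
```

```bash
python3 - <<'E'
from h import *
plan((556.9,68.2,51),74.2)
c=calibration("wrist");im,d=read_camera("wrist");cv2.imwrite('pics/w6.png',im[:,:,::-1])
P=pts(d,c);rects(P,[(57,63),(110,135)],mn=80)
E
```

```text
t 14.72 tcp [558.   67.9 116.7] yaw 74.19 tilt [ 0.001 -0.    -1.   ] q [ 0.004  0.542  1.829 -0.     0.77   0.28 ] F [ 0.4 -0.  -2.1] grip 49.838482657305434 19.990272223949432
shift cm [-4.00e-03 -1.14e-01  6.57e+00] turn z deg -0.01
57 [294  26  44  10 111] [592.4 195.1  60.1] [592.5 195.5] [ 5.5 29.5] 72.8
57 [ 287  144   59   53 2961] [566.7 103.5  58.8] [566.6 103. ] [40.2 43.9] 74.2
110 [ 253  222  128   32 3224] [559.6  76.8 125.8] [558.9  74.5] [12.5 66.4] 74.1
```

View pics/w6.png

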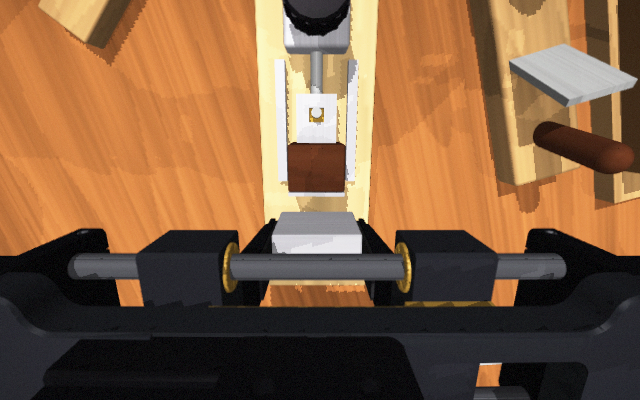

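Stop and bar share the same column, 317. The stop face at row ~193 lies about 4 mm ahead of the bar, so the bar is centred in the gap. I'll lower it.

Emit:
{"op": "drive_tool", "data": {"steps": "0 -0.06 2 0 0 0;0 0 2 0 0 0;0 0 1.5 0 0 0;0 0 0.8 0 0 0;0 0 0.3 0 0 0;0 0 0 0 0 0;0 0 0 0 0 0"}}

```text
time_s: 15.65
tcp_pos: [557.3, 68.6, 50.6]
eef_rot: [0.797, 0.603, 0.0, 0.0]
contact_force: [0.4, -0.8, -1.7]
grip_width: 49.8
grip_force: 20.0
```

```bash
python3 - <<'E'
from h import *
plan((557.4,68.2,49),74.2);print(get_state()['moment'])
E
```

```text
t 15.65 tcp [557.3  68.6  50.6] yaw 74.22 tilt [ 0.001 -0.    -1.   ] q [ 0.005  0.642  1.873 -0.     0.626  0.28 ] F [ 0.4 -0.8 -1.7] grip 49.842989063868224 19.990261495113373
shift cm [-0.034  0.023  0.157] turn z deg 0.02
[-0.04553357 -0.07854428  0.00409116]
```

Not in contact yet; I'll lower a little at a time.

Emit:
{"op": "drive_tool", "data": {"steps": "0 0 0.1 0 0 0;0 0 0.1 0 0 0;0 0 0 0 0 0"}}

```text
time_s: 16.02
tcp_pos: [557.2, 68.6, 49.3]
eef_rot: [0.797, 0.603, 0.0, 0.0]
contact_force: [-3.7, -0.1, 12.2]
grip_width: 49.7
grip_force: 20.0
```

Emit:
{"op": "drive_tool", "data": {"steps": "0 0 -0.05 0 0 0;0 0 -0.02 0 0 0"}}

```text
time_s: 16.27
tcp_pos: [557.2, 68.6, 49.3]
eef_rot: [0.797, 0.603, 0.0, 0.0]
contact_force: [-2.0, 0.2, 4.5]
grip_width: 49.8
grip_force: 20.0
```

Emit:
{"op": "drive_tool", "data": {"steps": "0 0 0 0 0 0;0 0 0 0 0 0;0 0 0 0 0 0;0 0 -3 0 0 0;0 0 -4 0 0 0;-1 0 -4 0 0 0;-2.5 0 0 0 0 0;-2.5 0 0 0 0 0;0 0 0 0 0 0;0 0 0 0 0 0", "fingers": 0.72}}

```text
time_s: 17.52
tcp_pos: [540.9, 11.2, 158.7]
eef_rot: [0.798, 0.603, 0.0, -0.0]
contact_force: [-0.7, 0.1, 0.0]
grip_width: 68.0
grip_force: 0.0
```

```bash
python3 - <<'E'
from h import *
plan((599,214.3,160),141)
c=calibration("wrist");im,d=read_camera("wrist");cv2.imwrite('pics/w7.png',im[:,:,::-1])
P=pts(d,c);rects(P,[(55,60.5),(60.7,66)],mn=80)
E
```

```text
t 17.52 tcp [540.9  11.2 158.7] yaw 74.2 tilt [-0.  0. -1.] q [-0.101  0.458  1.843  0.     0.84   0.174] F [-0.7  0.1  0. ] grip 67.96947598714759 0.0
shift cm [21.127  0.061 -0.125] turn z deg -66.80
55 [ 292   70   52   50 2504] [566.7 103.4  58.6] [566.7 103.3] [40.5 44.1] 74.1
55 [294 155  48  28 971] [549.5  42.2  58.6] [549.4  41.3] [24.7 43.4] 74.0
60.7 [ 288  124   58   28 1469] [556.4  68.8  61.9] [556.3  68.6] [23.4 49.9] 74.2
60.7 [298 167  13  13 140] [536.8  41.7  62.9] [536.9  41.6] [11.1 10.9] 74.0
60.7 [324 167  14  13 139] [559.7  35.2  62.9] [559.7  35.1] [11.5 11.1] 32.2
```

View pics/w7.png

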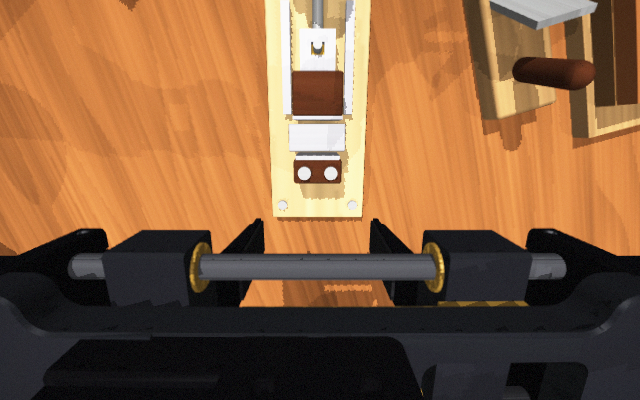

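The bar stands square in the gap at px (317,137) between the stop at row 118 and the anvil at row 153. Next I go back to the knob.

Emit:
{"op": "drive_tool", "data": {"steps": "4.5 0 0 0 0 0;5.5 0 0 0 0 0;5.5 0.06 0 0 0 0;5.6 0 0 0 0 0;0 0 0 0 0 -10;0 0 0 0 0 -10;0 0 0 0 0 -10;0 0 0 0 0 -10;0 0 0 0 0 -10;0 0 0 0 0 -10"}}

```text
time_s: 18.82
tcp_pos: [598.4, 214.7, 158.5]
eef_rot: [0.386, 0.923, -0.0, -0.0]
contact_force: [-0.2, 0.2, -0.3]
grip_width: 68.5
grip_force: 0.0
```

Emit:
{"op": "drive_tool", "data": {"steps": "0 0 3 0 0 -7;0 0 0 0 0 0;0 0 0 0 0 0"}}

```text
time_s: 19.2
tcp_pos: [598.9, 214.3, 129.4]
eef_rot: [0.333, 0.943, 0.0, 0.0]
contact_force: [0.9, 0.1, 0.0]
grip_width: 68.7
grip_force: 0.0
```

```bash
python3 - <<'E'
from h import *
plan((599,213.9,65),141)
c=calibration("wrist");im,d=read_camera("wrist")
P=pts(d,c);rects(P,[(80,88)],mn=80);print(get_state()['moment'])
E
```

```text
t 19.2 tcp [598.9 214.3 129.4] yaw 141.1 tilt [ 0.  0. -1.] q [ 0.24   0.613  1.629 -0.     0.899 -0.652] F [0.9 0.1 0. ] grip 68.69285994192506 0.0
shift cm [-0.031 -0.027  6.437] turn z deg 0.10
80 [ 287  191   59   56 2455] [597.5 215.3  82.9] [598.5 214.7] [44.3 43.9] 34.6
[ 0.07373338 -0.14696664 -0.01588223]
```

Emit:
{"op": "drive_tool", "data": {"steps": "0 -0.03 3.4 0 0 0;0 0 3 0 0 0;0 0 0 0 0 0"}}

```text
time_s: 19.62
tcp_pos: [597.9, 213.4, 63.9]
eef_rot: [0.333, 0.943, -0.001, -0.001]
contact_force: [0.9, -0.3, 1.2]
grip_width: 68.1
grip_force: 0.0
```

Emit:
{"op": "drive_tool", "data": {"steps": "0 0 0 0 0 0;0 0 0 0 0 0;0 0 0 0 0 0;0 0 0 0 0 0;0 0 0 0 0 0", "fingers": 0, "squeeze": 35}}

```text
time_s: 20.25
tcp_pos: [599.1, 213.9, 65.8]
eef_rot: [0.332, 0.943, 0.001, 0.001]
contact_force: [0.3, 1.9, 6.9]
grip_width: 43.6
grip_force: 35.0
```

```bash
python3 - <<'E'
from h import *
plan((599,213.9,65),141);print(get_state()['moment'])
E
```

```text
t 20.25 tcp [599.1 213.9  65.8] yaw 141.22 tilt [ 0.002  0.001 -1.   ] q [ 0.239  0.694  1.673  0.     0.772 -0.655] F [0.3 1.9 6.9] grip 43.6288898468399 35.00119864940643
shift cm [ 0.01  -0.002  0.08 ] turn z deg 0.22
[ 0.35300256 -0.18092813  0.02138237]
```

Emit:
{"op": "drive_tool", "data": {"steps": "0 0 0 0 0 10;0 0 0 0 0 10;0 0 0 0 0 10;0 0 0 0 0 10;0 0 0 0 0 10;0 0 0 0 0 10;0 0 0 0 0 5"}}

```text
time_s: 21.12
tcp_pos: [599.0, 213.8, 65.8]
eef_rot: [0.788, 0.616, 0.001, 0.0]
contact_force: [-0.2, 1.6, 6.9]
grip_width: 43.6
grip_force: 35.0
```

```bash
python3 - <<'E'
from h import *
plan((599,213.9,65),141);print(get_state()['moment'])
im,d=read_camera("top");c=calibration("top");P=pts(d,c);rects(P,[(55,65)],mn=60)
print(get_state()['moment'])
E
```

```text
t 21.12 tcp [599.  213.8  65.8] yaw 76.01 tilt [ 0.002  0.    -1.   ] q [ 0.239  0.694  1.673 -0.     0.773  0.483] F [-0.2  1.6  6.9] grip 43.613869965689965 35.00002205371857
shift cm [ 0.01  -0.004  0.082] turn z deg -64.99
[ 0.34537388 -0.00168672  0.20682629]
55 [251 189  31  26 428] [562.7  89.2  61. ] [562.5  87.8] [65.2 49.8] 74.3
55 [279 197  14  19 162] [549.5  40.5  60.6] [549.5  40.3] [25.1 44.5] 73.1
[ 0.2728994  -0.01336588 -0.0914534 ]
```

Emit:
{"op": "drive_tool", "data": {"steps": "0 0 0 0 0 10;0 0 0 0 0 10;0 0 0 0 0 10;0 0 0 0 0 5"}}

```text
time_s: 21.68
tcp_pos: [599.0, 213.8, 65.8]
eef_rot: [0.937, 0.35, 0.001, 0.0]
contact_force: [0.2, 1.4, 7.3]
grip_width: 43.2
grip_force: 35.0
```

```bash
cat > s.py <<'E'
from h import *
s=get_state();plan((599,213.9,65),141);print('M',np.round(s['moment'],3),'tau',np.round(s['joint_efforts'],3))
E
python3 s.py; python3 - <<'E'
from h import *
c=calibration("top")
for i in range(2):
    im,d=read_camera("top");P=pts(d,c);rects(P,[(55,65)],mn=60)
E
python3 s.py
```

```text
t 21.68 tcp [599.  213.8  65.8] yaw 41.01 tilt [ 0.002  0.    -1.   ] q [0.239 0.694 1.673 0.    0.773 1.094] F [0.2 1.4 7.3] grip 43.18000610395002 34.999921917915344
shift cm [ 0.007 -0.005  0.082] turn z deg -99.99
M [0.333 0.098 0.228] tau [ -1.505 -62.986 -17.451  -0.177  -0.063  -0.369]
55 [252 189  41  28 605] [558.8  73.9  61.2] [558.1  72.4] [92.3 50.3] 74.8
55 [252 190  41  27 586] [558.9  73.6  61.1] [558.1  72.6] [92.  49.6] 74.0
t 21.77 tcp [599.  213.8  65.8] yaw 41.08 tilt [ 0.002  0.001 -1.   ] q [0.239 0.694 1.673 0.    0.773 1.093] F [-0.4  2.3  7.3] grip 43.66564627024679 35.00196397304535
shift cm [ 0.008 -0.003  0.083] turn z deg -99.92
M [ 0.29   0.047 -0.026] tau [ -1.118 -62.981 -17.457  -0.35   -0.065   0.853]
```

Emit:
{"op": "drive_tool", "data": {"steps": "0 0 0 0 0 5;0 0 0 0 0 5;0 0 0 0 0 3;0 0 0 0 0 3"}}

```text
time_s: 22.28
tcp_pos: [598.9, 213.8, 65.8]
eef_rot: [0.976, 0.218, 0.001, -0.0]
contact_force: [0.1, 2.4, 7.6]
grip_width: 43.2
grip_force: 35.0
```

```bash
python3 s.py
```

```text
t 22.27 tcp [598.9 213.8  65.8] yaw 25.15 tilt [ 0.002  0.    -1.   ] q [0.239 0.694 1.673 0.    0.773 1.371] F [0.1 2.4 7.6] grip 43.15525677030074 35.00045299530029
shift cm [ 0.007 -0.004  0.08 ] turn z deg -115.85
M [0.353 0.071 0.162] tau [ -1.561 -62.988 -17.487  -0.207  -0.086  -0.482]
```

Emit:
{"op": "drive_tool", "data": {"steps": "0 0 0 0 0 2;0 0 0 0 0 2"}}

```text
time_s: 22.52
tcp_pos: [598.9, 213.8, 65.8]
eef_rot: [0.983, 0.184, 0.001, -0.0]
contact_force: [-0.3, 2.3, 6.5]
grip_width: 43.2
grip_force: 35.0
```

```bash
python3 s.py
```

```text
t 22.52 tcp [598.9 213.8  65.8] yaw 21.18 tilt [ 0.002  0.    -1.   ] q [0.239 0.694 1.673 0.    0.773 1.44 ] F [-0.3  2.3  6.5] grip 43.150745968548506 35.000887513160706
shift cm [ 0.008 -0.003  0.081] turn z deg -119.82
M [0.376 0.102 0.213] tau [ -1.579 -62.988 -17.492  -0.215  -0.091  -0.257]
```

Emit:
{"op": "drive_tool", "data": {"steps": "0 0 0 0 0 2;0 0 0 0 0 2"}}

```text
time_s: 22.78
tcp_pos: [598.9, 213.8, 65.8]
eef_rot: [0.989, 0.149, 0.001, -0.0]
contact_force: [-0.8, 2.4, 7.4]
grip_width: 43.3
grip_force: 35.0
```

```bash
python3 s.py|grep -v shift
```

```text
t 22.77 tcp [598.9 213.8  65.8] yaw 17.18 tilt [ 0.002  0.    -1.   ] q [0.239 0.694 1.673 0.    0.773 1.51 ] F [-0.8  2.4  7.4] grip 43.289117252207916 35.000805258750916
M [0.33  0.118 0.231] tau [ -1.6   -62.992 -17.498  -0.223  -0.095  -0.261]
```

Emit:
{"op": "drive_tool", "data": {"steps": "0 0 0 0 0 2;0 0 0 0 0 2"}}

```text
time_s: 23.02
tcp_pos: [599.0, 213.8, 65.8]
eef_rot: [0.993, 0.115, 0.001, -0.0]
contact_force: [-0.1, 2.2, 8.0]
grip_width: 43.5
grip_force: 35.0
```

```bash
python3 s.py|grep -v shift;  python3 - <<'E'
from h import *
c=calibration("top")
for i in range(2):
    im,d=read_camera("top");P=pts(d,c);rects(P,[(55,65)],mn=60)
E
```

```text
t 23.02 tcp [599.  213.8  65.8] yaw 13.18 tilt [ 0.002  0.    -1.   ] q [0.239 0.694 1.673 0.    0.773 1.58 ] F [-0.1  2.2  8. ] grip 43.460922962106075 35.000799894332886
M [0.375 0.108 0.179] tau [ -1.621 -62.992 -17.501  -0.231  -0.098  -0.261]
55 [253 190  40  26 595] [558.   72.3  61.1] [557.8  71.6] [90.2 49.5] 72.7
55 [253 190  40  27 582] [558.5  72.5  61. ] [558.   71.4] [90.1 49.9] 72.8
```

Emit:
{"op": "drive_tool", "data": {"steps": "0 0 0 0 0 2;0 0 0 0 0 2"}}

```text
time_s: 23.38
tcp_pos: [599.0, 213.9, 65.8]
eef_rot: [0.997, 0.08, 0.001, -0.0]
contact_force: [0.4, 2.3, 7.5]
grip_width: 43.4
grip_force: 35.0
```

```bash
python3 s.py|grep -v shift
```

```text
t 23.38 tcp [599.  213.9  65.8] yaw 9.18 tilt [ 0.002  0.    -1.   ] q [0.239 0.694 1.673 0.    0.773 1.65 ] F [0.4 2.3 7.5] grip 43.36864212007587 35.000871419906616
M [0.346 0.106 0.197] tau [ -1.648 -62.993 -17.504  -0.243  -0.101  -0.268]
```

Emit:
{"op": "drive_tool", "data": {"steps": "0 0 0 0 0 1.5;0 0 0 0 0 1.5"}}

```text
time_s: 23.62
tcp_pos: [599.0, 213.9, 65.8]
eef_rot: [0.999, 0.054, 0.001, -0.0]
contact_force: [0.4, 1.9, 6.8]
grip_width: 43.6
grip_force: 35.0
```

```bash
python3 s.py|grep -v shift
```

```text
t 23.62 tcp [599.  213.9  65.8] yaw 6.2 tilt [ 0.002  0.    -1.   ] q [0.239 0.694 1.673 0.    0.773 1.702] F [0.4 1.9 6.8] grip 43.63844690345954 35.00092148780823
M [0.433 0.131 0.333] tau [-1.7650e+00 -6.2999e+01 -1.7503e+01 -1.9100e-01 -1.0100e-01 -5.3000e-02]
```

Emit:
{"op": "drive_tool", "data": {"steps": "0 0 0 0 0 0"}}

```text
time_s: 23.75
tcp_pos: [598.9, 213.8, 65.8]
eef_rot: [0.999, 0.054, 0.001, -0.0]
contact_force: [0.3, 1.1, 7.6]
grip_width: 43.0
grip_force: 35.0
```

```bash
for i in 1 2; do python3 s.py|grep -v shift; python3 -c "
from h import *
c=calibration('top')
im,d=read_camera('top');P=pts(d,c);rects(P,[(55,65)],mn=60)";done
```

```text
t 23.75 tcp [598.9 213.8  65.8] yaw 6.21 tilt [ 0.002  0.    -1.   ] q [0.239 0.694 1.673 0.    0.773 1.701] F [0.3 1.1 7.6] grip 43.038821488182386 35.00141143798828
M [0.323 0.215 0.068] tau [ -1.425 -62.992 -17.51   -0.343  -0.106   0.207]
55 [253 190  40  27 577] [558.4  72.7  61. ] [557.8  71.1] [89.  50.2] 74.5
t 23.8 tcp [598.9 213.9  65.8] yaw 6.23 tilt [ 0.002  0.001 -1.   ] q [0.239 0.694 1.673 0.    0.773 1.701] F [0.1 1.1 6.8] grip 43.81108318456897 35.00136315822601
M [0.354 0.089 0.066] tau [ -1.457 -62.992 -17.51   -0.349  -0.106   0.091]
55 [253 190  40  27 592] [558.3  72.4  61.2] [557.4  71.1] [89.  49.6] 74.5
```

Emit:
{"op": "drive_tool", "data": {"steps": "0 0 0 0 0 0.8"}}

```text
time_s: 23.98
tcp_pos: [598.9, 213.8, 65.8]
eef_rot: [0.999, 0.047, 0.001, -0.0]
contact_force: [-1.2, 2.4, 7.3]
grip_width: 43.6
grip_force: 35.0
```

```bash
python3 s.py|grep -v shift
```

```text
t 23.98 tcp [598.9 213.8  65.8] yaw 5.44 tilt [ 0.002  0.    -1.   ] q [0.239 0.694 1.673 0.    0.773 1.715] F [-1.2  2.4  7.3] grip 43.560235563796795 35.00112533569336
M [0.423 0.141 0.325] tau [-1.8360e+00 -6.3000e+01 -1.7503e+01 -1.7100e-01 -1.0000e-01  5.6000e-02]
```

Emit:
{"op": "drive_tool", "data": {"steps": "0 0 0 0 0 0.5"}}

```text
time_s: 24.1
tcp_pos: [598.9, 213.9, 65.8]
eef_rot: [0.999, 0.043, 0.001, -0.0]
contact_force: [-0.8, 2.2, 7.6]
grip_width: 43.5
grip_force: 35.0
```

```bash
python3 s.py|grep -v shift
```

```text
t 24.1 tcp [598.9 213.9  65.8] yaw 4.94 tilt [ 0.002  0.    -1.   ] q [ 0.239  0.694  1.673 -0.     0.773  1.724] F [-0.8  2.2  7.6] grip 43.543945865568055 35.00133812427521
M [0.379 0.158 0.348] tau [ -1.811 -63.005 -17.502  -0.158  -0.1     0.255]
```

Emit:
{"op": "drive_tool", "data": {"steps": "0 0 0 0 0 0.6"}}

```text
time_s: 24.22
tcp_pos: [598.9, 213.8, 65.8]
eef_rot: [0.999, 0.038, 0.001, -0.0]
contact_force: [-1.2, 2.9, 7.3]
grip_width: 43.5
grip_force: 35.0
```

```bash
python3 s.py|grep -v shift
```

```text
t 24.23 tcp [598.9 213.8  65.8] yaw 4.34 tilt [ 0.002  0.    -1.   ] q [ 0.239  0.694  1.673 -0.     0.773  1.734] F [-1.2  2.9  7.3] grip 43.45108974325825 35.00113248825073
M [0.375 0.157 0.368] tau [ -1.834 -63.008 -17.502  -0.144  -0.1     0.212]
```

Emit:
{"op": "drive_tool", "data": {"steps": "0 0 0 0 0 0.8"}}

```text
time_s: 24.35
tcp_pos: [598.9, 213.8, 65.8]
eef_rot: [1.0, 0.031, 0.001, -0.0]
contact_force: [-1.2, 2.1, 6.8]
grip_width: 43.5
grip_force: 35.0
```

```bash
python3 s.py|grep -v shift
```

```text
t 24.35 tcp [598.9 213.8  65.8] yaw 3.55 tilt [ 0.002  0.    -1.   ] q [ 0.239  0.694  1.673 -0.     0.773  1.748] F [-1.2  2.1  6.8] grip 43.51696629950744 35.00116467475891
M [0.319 0.145 0.402] tau [ -1.868 -63.007 -17.501  -0.125  -0.099   0.184]
```

About 41 N by the moment, so I'll let go and rise.

Emit:
{"op": "drive_tool", "data": {"steps": "0 0 0 0 0 0;0 0 0 0 0 0;0 0 0 0 0 0;0 0 -4 0 0 0;0 0 -5 0 0 0;0 0 -5 0 0 0;-4 0 0 0 0 0;-4 4 0 0 0 0;0 4 0 0 0 0;0 0 0 0 0 0", "fingers": 0.72}}

```text
time_s: 25.6
tcp_pos: [523.5, 126.9, 205.1]
eef_rot: [1.0, 0.03, 0.0, 0.0]
contact_force: [-0.2, -0.4, -0.2]
grip_width: 68.6
grip_force: 0.0
```

```bash
python3 - <<'E'
from h import *
plan((557,68,200))
im,d,c,o=look('w8',[("pin",40),("slot_mid",40),("stop_face",39)])
P=pts(d,c);rects(P,[(57,65)],mn=80)
cv2.imwrite('pics/w8.png',cv2.resize(im[40:240,200:520,::-1],None,fx=2.5,fy=2.5,interpolation=cv2.INTER_CUBIC))
E
```

```text
t 25.6 tcp [523.5 126.9 205.1] yaw 3.38 tilt [ 0. -0. -1.] q [ 0.115  0.396  1.799 -0.     0.946  1.627] F [-0.2 -0.4 -0.2] grip 68.61704299481781 0.0
shift cm [2.999 6.079 0.515] 
pin 0.57 [141.9 311.9] [574.3 135.7  40. ]
slot_mid 0.59 [138.7 312.2] [577.9 135.6  40. ]
stop_face 0.69 [159.5 361.9] [557.9  77.7  39. ]
stop_face 0.46 [162.6 366.3] [554.7  72.3  39. ]
57 [ 325  129   91   65 3456] [558.2  72.6  60. ] [557.2  71.9] [89.3 50.1] 73.8
```

View pics/w8.png

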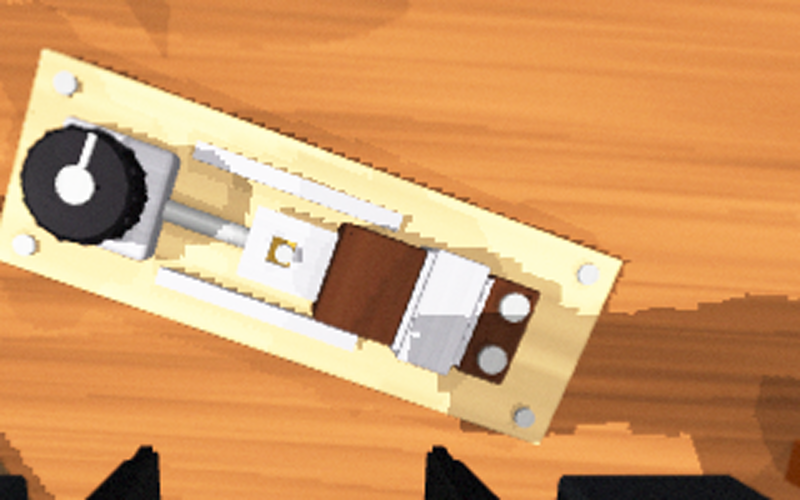

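The crop shows the bar tight between stop (px 410,300) and anvil (470,320). The pin (288,255) is at the fence end of its slot, and the arm is clear. I'm handing the job in.

```bash
python3 -c "
from h import *
print(manip.close_job())"
```

```text
the job is handed in; nothing more can be done
None
```

I set the stop to the bar and handed the job in without seeing a verdict: gap opened to about 35 mm, bar stood in the middle and released, then nipped at about 41 N (estimated from knob torque) with the slack taken up, nothing else on the bench touched.

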